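# Clamp a vial rack on the shaker

### The arm

A 7-joint arm with a two-finger parallel gripper is mounted at the origin on the work surface. World frame = base frame: x ahead of the robot, y to its left, z up, the work surface at z = 0. Lengths are in mm, angles in rad, forces in N, time in s.
With the tool pointing down it reaches from about 425 to 875 mm from the base axis. Payload 4.7 kg.
Tool frame: the origin (TCP) lies on the centre line of the jaws, within the pads' length; the fingertips stand 8 mm ahead of it and the grasp point (between the pads) lies 11 mm behind it (ctrl.nose_length is the distance from the TCP to the fingertips, in mm); x points along the fingers, z is the direction in which the jaws open and shut, and the axes are right-handed (so a half turn about x gives the same grasp; the last joint's range is limited). The gripper opens to 87 mm and grips with 3 to 60 N. Pads are 19 mm wide; open, the fingers measure 117 mm over their backs; the gripper's body (75 mm by 190 mm) begins 51 mm behind the grasp point.
Start: joints at [1.305, 0.321, -0.07, 1.45, 0.023, 1.371, -0.057], TCP at [179.485, -624.751, 198.087] pointing down, gripper open.
Joint ranges: [-2.86, 2.86], [-0.3, 2.09], [-1.38, 1.24], [0.06, 2.45], [-1.56, 4.7], [0.09, 2.05], [-2.69, 2.69]. Speed limits (rad/s): [2.57, 2.57, 3.14, 3.14, 3.14, 3.14, 3.14].

### API

Orientations are given as a 3x3 rotation matrix whose columns are the frame's x, y, z axes.
In Python, from bench import ctrl, eyes, spotter gives the robot as it stands.
- The arm moves only by the shell command python3 -m inch 'ROWS' [OPENING] [FORCE]. ROWS is JSON, a list of rows, each an object with "travel": the shift along the world's x, y, z in mm, a list of three; "turn": the turn about the world's z in rad. A call has 1 to 8 rows; each row shifts and turns the commanded pose from where the row before left it; what a row does not reach is not made up. A row lasts 1/8 s, in which the tool goes at most 62.5 mm and 10.7 degrees, less where a joint would pass 70% of its speed; a pose out of reach is approached as far as the arm can. A call with a gripper value outside its range is refused whole. OPENING is the closure, from 0 (fully open) to 1 (shut), set as the call begins (- or left out, the last holds). The fingers move at their own pace and stop on an object; FORCE is the grip in N (left out, the last holds). Time passes only in rows, so rows that do not move let the fingers close. It gives the time, the measured TCP pose, the force and the opening at its end, in the units of the state.
- ctrl.read_state(): the state, without advancing time (a new reading comes with each control period).
- eyes.capture(name): name is "scene" or "top"; returns (picture, depth): 400x640x3 uint8, red, green, blue; 400x640 float32, mm along the optical axis (not along the pixel's ray), 0 where there is no reading.
- eyes.calibration(name): a dict with "fx", "fy", "cx", "cy" (pixels), "dist" ([k1, k2, p1, p2, k3] as OpenCV has them; the pictures are not rectified), "R" (3x3) and "t" (3): a world point X has camera coordinates R X + t. Camera axes: x right, y down, z forward; pixel columns grow to the right and rows downward; lengths in mm; the calibration is good to about 2 mm. A picture is of the moment at which its call begins. calibration takes no time and is no camera call.
- ctrl.finish_job(): hands the job in, once; it reports no verdict.
Trained networks look in the newest picture that a camera, given by its name, has taken for a name from the list of things; names that differ only in an ending like _2 or _b are one class to them, and where a whole thing is asked for, a point or a joint stands for the part that bears it (a point fixed in the world has none). Each returns a list of dicts, best first, with "confidence" (0 to 1); they miss things now and then, are a little off and sometimes report something else, mostly with a low value. They report only what shows in the picture. A call takes as long as a camera call. They do not tell look-alikes from the thing itself.
- spotter.trace(query, camera): "pixels" (400x640 bool, what is visible of it) and "pixel" ([row, column] in pixels, amid what is visible of it).
- spotter.tip_of(query, camera): "pixel" ([row, column] in pixels: a listed point, or the origin of a listed thing).
The state is a dict: "time": time; "q": joint angles; "dq": joint speeds; "joint_torque": joint torques, N m; "tool_pos": TCP position; "tool_rot": TCP orientation; "contact_force": force on the tool from outside, world axes, zero at the start; "torque": the same for the moment, N m; "finger_gap": opening from 0.0 (shut) to 1.0 (fully open).
Only numpy, scipy, OpenCV 4.12 (cv2) and the standard library are available. Lean on these libraries where they do the work, as an engineer would, in place of code of your own. Each camera call takes 0.05 s, during which the arm holds its last target. There are 200 camera calls.

### The job

Secure the rack of vials on the shaker: push the clamp bar gently by its orange tab until the rack is pressed home against the fixed fence with no play left, then turn the blue wing knob clockwise until it is snug and grips the bar, without over-tightening it. Open the fingers only a little around the wings so that you do not strike the bar's fence or the rack, leave the other things where they are, and let go.

Things in the scene. Friction and masses are not known exactly. Their poses are not given: they have to be found in the camera images.
- shaker: White orbital shaker, 235 x 270 mm (x, y), with a dark steel platform 95 mm above the table. Origin on the table under its centre; y points from the knob side to the rack side, z up. On the platform stands a fixed aluminium fence (140 mm along x, 36 mm high), inner face at y = 110 mm; 10 mm high strips at x = +-40 mm guide the clamp bar along y.
- rack: Yellow rack of capped sample vials, 126 x 80 mm (x, y), vial caps 53 mm above the platform, about 0.25 kg, loose. Origin under its centre, axes as the shaker's. It starts 1.5 to 4.5 mm short of the fixed fence and slides on the platform when pushed; home means touching the fixed fence.
- clamp_bar: Aluminium clamp bar, 0.25 kg, slides on the platform along its y. Origin on the platform under the rack-side face of its fence (130 mm long along x, 6 mm thick, 36 mm high); axes as the shaker's. Behind it (-y) a slotted foot, 70 mm wide, 8 mm thick, runs under the knob to the orange tab. It starts 7 to 18 mm from the rack; it slides with 1 to 2 N, with the rack 3 to 4 N; home is firm by 10 N.
- tab (a point): Middle of the outer (-y) face of the bar's upright orange push tab, 16 mm above the platform; the tab is 44 mm wide (x), 8 mm thick, 30 mm high, and is pushed towards +y.
- fence (a point): Middle of the rack-side face of the bar's fence, 18 mm above the platform. The back of the fence, facing the knob, is 6 mm behind it.
- knob: Blue wing knob on a fixed upright stud through the bar's slot; x along the wings, z up. Origin on its axis, at the nominal underside of its 36 mm rubber pad; pads differ in thickness by up to 2 mm either way, so it bites after 0.2 to 2.8 rad. Clockwise from above it sinks 2.2 mm per rad. Loose it turns with 0.02 N m, biting it climbs 0.7 N m per rad: 0.3 is snug, over 0.4 too much.
- knob_grip (a point): Grip point of the knob: on its axis, 28 mm above the body's origin. The wings are one upright blade 9 mm thick, 59 mm tip to tip, from 11 to 40 mm above that origin, over a hub 28 mm across; they start nearly parallel to the bar's fence. With the bar home, the axis is 36 mm from the back of that fence and the wing tips pass 6 mm from it.
- reagent: White reagent bottle with red cap, 56 mm across, 120 mm tall, standing on the table on the knob side of the shaker; bystander. Origin under its centre.
- cup: Closed specimen jar with orange cap, 54 mm across, 60 mm tall, on the table beside the shaker; bystander. Origin under its centre.
- tray: Green open tray, 170 x 100 x 28 mm, on the table beyond the rack side of the shaker; bystander. Origin under its centre.
Not all that is in view belongs to the job. What is shaped like the clamp_bar but red is not meant. What is shaped like the rack but purple is not meant.

How it is judged:
By the outcome, as a careful person would: the job done as asked, in the order asked, and still so for the second after the job is handed in, with the robot touching nothing.
It also fails if it takes over 67 s, if anything falls off the work surface, if the arm or the gripper's body presses on something with over 40 N, if the wrist force passes 120 N, or if a joint passes its speed limit or range.

## Working session

There is one attempt and no reset: what is moved stays moved. The work goes in short steps, Python scripts to look and compute and a shell command to move; the robot and the scene stay as the last step left them, time stands still between calls to the robot, and variables do not carry over. Pictures are saved under pics/ and viewed, about 8 in all and at most 12, crops included, and the job is handed in when it is done.

```bash
mkdir -p pics; ls
cat > h.py <<'E'
import numpy as np, cv2
from bench import ctrl, eyes, spotter
def cal(n):
    c=eyes.calibration(n); K=np.array([[c['fx'],0,c['cx']],[0,c['fy'],c['cy']],[0,0,1.]])
    return K,np.array(c['dist'],float),np.array(c['R'],float),np.array(c['t'],float)
def ray(n,px):
    K,d,R,t=cal(n); u=cv2.undistortPoints(np.array([[[px[1],px[0]]]],float),K,d)[0,0]
    return R,t,np.array([u[0],u[1],1.])
def at_z(n,px,z):
    R,t,v=ray(n,px); C=-R.T@t; D=R.T@v; return C+D*(z-C[2])/D[2]
def at_d(n,px,dep):
    R,t,v=ray(n,px); return R.T@(v*dep-t)
def cloud(n,dep,mask):
    K,d,R,t=cal(n); ij=np.argwhere(mask&(dep>0))
    u=cv2.undistortPoints(ij[:,::-1].astype(float).reshape(-1,1,2),K,d).reshape(-1,2)
    z=dep[ij[:,0],ij[:,1]][:,None]; return (np.hstack([u,np.ones((len(u),1))])*z-t)@R
E
python3 - <<'E'
from h import *
np.set_printoptions(precision=1,suppress=True)
for n in("top","scene"):
    p,d=eyes.capture(n); cv2.imwrite(f"pics/{n}0.png",p[:,:,::-1]); np.save(f"pics/{n}0.npy",d)
    K,_,R,t=cal(n); print(n,-R.T@t)
    for q in("tab","fence","knob_grip","rack","clamp_bar","shaker","reagent","cup"):
        for r in spotter.tip_of(q,n)[:3]:
            px=r['pixel']; i,j=int(round(px[0])),int(round(px[1])); D=d[min(max(i,0),399),min(max(j,0),639)]
            print(q,np.array(px),round(r['confidence'],2),at_d(n,px,D) if D>0 else None)
s=ctrl.read_state(); print(s['time'],s['tool_pos'],s['tool_rot'],s['finger_gap'],s['contact_force'])
E
```

```text
pics
top [ 486.9   39.4 1172.7]
tab [339.5 260.6] 0.78 [274.  196.1  30.9]
tab [223.5 340.2] 0.63 [544.2  11.5  96.4]
fence [213.5 297.9] 0.76 [564.  104.2 128.1]
fence [325.3 225.8] 0.56 [307.1 277.6  38. ]
knob_grip [210.9 296.2] 0.53 [572.2 110.1  96.1]
knob_grip [213.5 313.2] 0.5 [565.2  71.4 113.9]
rack [107.6 327.2] 0.92 [824.   41.2  48.1]
rack [208.3 275.5] 0.86 [575.3 153.3 127.1]
clamp_bar [210.1 297.5] 0.64 [573.9 107.1  96.9]
clamp_bar [328.5 228.5] 0.64 [298.2 273.   28.8]
clamp_bar [213.2 297.2] 0.39 [567.5 108.2  89.6]
shaker [217.1 308.4] 0.81 [555.2  80.7 144.3]
shaker [216.3 313.9] 0.71 [558.8  69.7 117.1]
shaker [202.3 213.3] 0.23 [600.3 320.7   2.9]
reagent [209.4 392.5] 0.77 [ 576.7 -106.6   88.7]
cup [269.2 382.5] 0.69 [441.4 -86.7  59.1]
scene [1066.1 -737.5  760.1]
tab [165.2 262.2] 0.83 [235.5 210.9   0.4]
tab [199.3 308.6] 0.79 [539.4  14.2 111.2]
tab [187.2 388.6] 0.58 [662.7 174.2 100.6]
fence [186.3 340.8] 0.98 [588.6  73.4 132. ]
fence [156.  291.2] 0.66 [290.2 282.4  14.6]
knob_grip [180.4 333.7] 0.71 [567.6  76.  139.3]
knob_grip [184.8 357.4] 0.4 [613.8 106.5 127.1]
rack [183.2 355.6] 0.95 [608.4 107.2 129.2]
rack [280.6 424.8] 0.78 [843.9  -5.9  35.6]
clamp_bar [189.  341.3] 0.76 [591.1  71.9 126.4]
clamp_bar [161.6 292.7] 0.63 [306.7 267.    8.3]
clamp_bar [224.6 335.2] 0.32 [627.6 -11.9  93.2]
reagent [276.3 291.3] 0.69 [ 599.5 -139.8   26.1]
cup [246.3 251.7] 0.83 [ 465.1 -109.    23.4]
cup [193.3 329.6] 0.56 [565.7  62.  110.4]
0.9 [ 179.5 -624.8  198.1] [[-0.   1.   0.3]
 [-0.   0.3 -1. ]
 [-1.  -0.   0. ]] 1.002303263644411 [0.4 0.4 1.1]
```

View pics/top0.png

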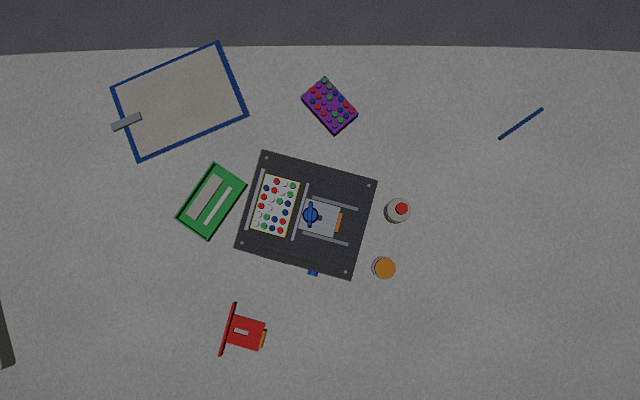

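View pics/scene0.png

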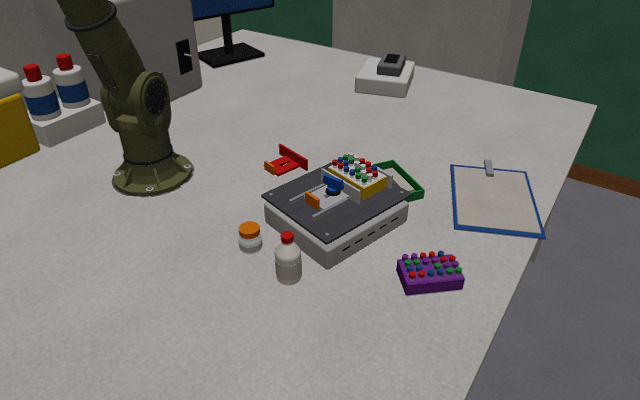

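The top view shows the shaker at about (210,306), with the tab at (222,338), the knob at (214,311), the bar fence at x≈300 and the yellow rack at (205,275). The reagent bottle is at (209,398) and the jar at (268,384). The red bar and purple rack are decoys. Next I'll refine the geometry.

Run:
```python
from h import *
np.set_printoptions(precision=3,suppress=True)
im=cv2.imread("pics/top0.png"); d=np.load("pics/top0.npy"); P=cloud("top",d,d>0)
full=np.zeros((400,640,3)); m=d>0; full[m]=P
hsv=cv2.cvtColor(im,cv2.COLOR_BGR2HSV); H,S,V=hsv[...,0],hsv[...,1],hsv[...,2]
reg=np.zeros((400,640),bool); reg[145:285,230:382]=True
# platform top by depth
pm=reg&(full[...,2]>85)
cs,_=cv2.findContours(pm.astype(np.uint8),0,1); c=max(cs,key=cv2.contourArea)
w=np.array([at_z("top",(p[0][1],p[0][0]),95)[:2] for p in c],np.float32)
(cx,cy),sz,a=cv2.minAreaRect(w); print("platform",cx,cy,sz,a, "z med",np.median(full[...,2][pm&(V<70)]))
box=cv2.boxPoints(((cx,cy),sz,a)); print(box)
e=[box[1]-box[0],box[2]-box[1]]; L=max(e,key=np.linalg.norm); L/=np.linalg.norm(L); L*=np.sign(L[1]); 
print("yaxis",L); X=np.array([L[1],-L[0]])
def rep(n,mask,z):
    ij=np.argwhere(mask); q=np.array([at_z("top",p,z)[:2] for p in ij])
    s=np.c_[(q-[cx,cy])@X,(q-[cx,cy])@L]
    print(n,len(ij),"world",q.mean(0),"sh mean",s.mean(0),"p2/98",np.percentile(s,[2,98],axis=0).ravel(),"zmed",np.median(full[mask][:,2]))
    u,sv,vt=np.linalg.svd(s-s.mean(0),full_matrices=False); print("  main dir ang",np.degrees(np.arctan2(vt[0,1],vt[0,0])))
rep("tab",pm&(H>5)&(H<22)&(S>150)&(V>100)&(np.arange(640)>325),125)
rep("knob",pm&(H>100)&(H<125)&(S>120)&(np.arange(640)>300)&(np.arange(640)<325)&(np.arange(400)[:,None]<240),95+45)
bar=pm&(S<60)&(V>110)
rep("bright right",bar&(np.arange(640)>292)&(np.arange(640)<312),131)
cr=im[150:280,225:405]; cv2.imwrite("pics/crop1.png",cv2.resize(cr,None,fx=4.4,fy=4.4,interpolation=cv2.INTER_CUBIC))
```

```text
platform 565.6036987304688 90.52674102783203 (275.02581787109375, 234.8416748046875) 74.68289184570312 z med 94.3303806254203
[[416.028 -11.084]
 [642.528 -73.12 ]
 [715.179 192.137]
 [488.679 254.173]]
yaxis [0.264 0.964]
tab 58 world [545.806  16.405] sh mean [  0.486 -76.718] p2/98 [-19.485 -79.845  20.41  -73.664] zmed 123.76994108330408
  main dir ang 179.93815198804094
knob 198 world [561.581  77.424] sh mean [ -0.419 -13.7  ] p2/98 [-24.779 -27.454  24.122  -1.075] zmed 135.40337789856346
  main dir ang -167.38047363208815
bright right 314 world [571.796  97.606] sh mean [4.102 8.463] p2/98 [-50.776 -20.969  59.725  36.054] zmed 127.98737048893291
  main dir ang -164.29356093551735
```

View pics/crop1.png

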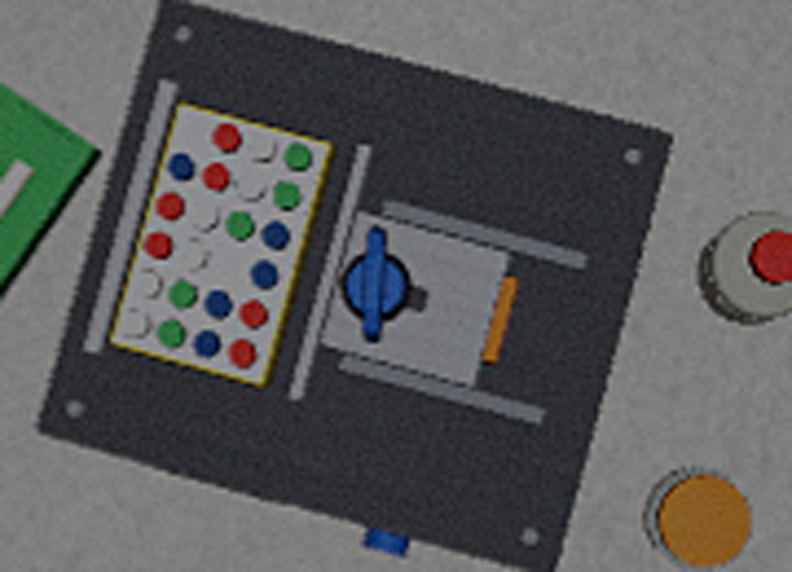

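The crop shows the wings at (377,230)–(372,340), about 12.6° counter-clockwise from the fence. In the shaker frame the knob is near (0,-13), and the geometry predicts -12 once home. The tab's outer face is near y=-80.7. I'll move behind the tab with closed fingers and the jaw axis along shaker y; that leaves about 4 rad of clockwise wrist range.

```bash
python3 -m inch '[{"travel":[15,25,2],"turn":0.107},{"travel":[15,25,2],"turn":0.107},{"travel":[15,25,2],"turn":0.107},{"travel":[15,25,2],"turn":0.107},{"travel":[15,25,2],"turn":0.107},{"travel":[15,25,2],"turn":0.107},{"travel":[15,25,2],"turn":0.107},{"travel":[15,25,2],"turn":0.107}]' 1 20
python3 -m inch '[{"travel":[15,25,0],"turn":0.107},{"travel":[15,25,0],"turn":0.107},{"travel":[15,25,0],"turn":0.107},{"travel":[15,25,0],"turn":0.107},{"travel":[15,25,0],"turn":0.107},{"travel":[15,25,0],"turn":0.107},{"travel":[15,25,0],"turn":0.107},{"travel":[15,25,0],"turn":0.107}]'
python3 -m inch '[{"travel":[15,25,0],"turn":0.107},{"travel":[15,25,0],"turn":0.107},{"travel":[15,25,0],"turn":0.107},{"travel":[15,25,0],"turn":0.107},{"travel":[15,25,0],"turn":0.107},{"travel":[15,25,0],"turn":0.107},{"travel":[15,25,0],"turn":0.107},{"travel":[0,0,0],"turn":0}]'
python3 -c "
from h import *
s=ctrl.read_state();print(s['q'],s['tool_pos'],np.degrees(np.arctan2(s['tool_rot'][1][2],s['tool_rot'][0][2])),s['contact_force'],s['finger_gap'])"
```

```text
time: 1.9
tool_pos: [300.0, -423.9, 214.3]
tool_rot: [[0.0, 0.418, 0.908], [-0.0, 0.908, -0.418], [-1.0, -0.0, 0.0]]
contact_force: [0.7, 0.1, -0.1]
finger_gap: 0.174
time: 2.9
tool_pos: [420.0, -223.9, 214.3]
tool_rot: [[0.001, -0.412, 0.911], [-0.001, 0.911, 0.412], [-1.0, -0.001, 0.0]]
contact_force: [-0.1, 0.2, 0.6]
finger_gap: 0.009
time: 3.9
tool_pos: [525.4, -46.7, 214.2]
tool_rot: [[0.001, -0.923, 0.385], [0.001, 0.385, 0.923], [-1.0, 0.0, 0.002]]
contact_force: [-0.9, 0.2, -0.6]
finger_gap: 0.003
[ 0.72675876  0.09675968 -0.72597392  1.70892989  0.06414067  1.36003178
  1.16556328] [525.39055402 -46.72231634 214.20378078] 67.37125532080779 [-0.91045897  0.16776114 -0.55509828] 0.0030472078380469865
```

```bash
python3 -m inch '[{"travel":[4,8,-15],"turn":0.064},{"travel":[4,8,-15],"turn":0.064},{"travel":[3,8,-15],"turn":0},{"travel":[0,6,-15],"turn":0},{"travel":[0,0,-15],"turn":0},{"travel":[0,0,-15],"turn":0},{"travel":[0,0,-11],"turn":0},{"travel":[0,0,0],"turn":0}]'
python3 - <<'E'
from h import *
p,d=eyes.capture("top"); cv2.imwrite("pics/crop2.png",cv2.resize(p[150:280,225:405,::-1],None,fx=4.4,fy=4.4,interpolation=cv2.INTER_CUBIC))
p,d=eyes.capture("scene"); cv2.imwrite("pics/s2.png",cv2.resize(p[120:280,230:440,::-1],None,fx=3.5,fy=3.5,interpolation=cv2.INTER_CUBIC))
E
```

```text
time: 4.9
tool_pos: [534.8, -20.0, 112.1]
tool_rot: [[-0.002, -0.963, 0.27], [0.0, 0.27, 0.963], [-1.0, 0.002, -0.0]]
contact_force: [-0.4, 0.8, 0.0]
finger_gap: 0.008
```

View pics/s2.png

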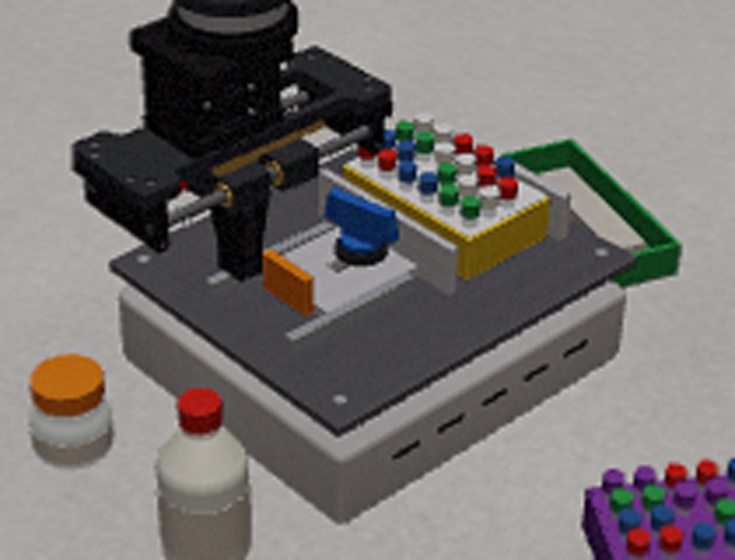

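The finger stands behind the tab, about 19 mm short of it. The bar is clear of the rack. I'll push in small steps and watch the force.

```bash
python3 -m inch '[{"travel":[0.8,2.9,0]},{"travel":[0.8,2.9,0]},{"travel":[0.8,2.9,0]},{"travel":[0.8,2.9,0]},{"travel":[0.5,1.9,0]},{"travel":[0.5,1.9,0]},{"travel":[0.3,1,0]},{"travel":[0.3,1,0]}]' | grep -v rot
python3 -m inch '[{"travel":[0.4,1.4,0]},{"travel":[0.4,1.4,0]},{"travel":[0.4,1.4,0]},{"travel":[0.4,1.4,0]}]'| grep -v rot
python3 -m inch '[{"travel":[0.4,1.4,0]},{"travel":[0.4,1.4,0]},{"travel":[0.4,1.4,0]},{"travel":[0.4,1.4,0]}]'| grep -v rot
```

```text
schema error: expected keys travel, turn
schema error: expected keys travel, turn
schema error: expected keys travel, turn
```

```bash
python3 -m inch '[{"travel":[0.8,2.9,0],"turn":0},{"travel":[0.8,2.9,0],"turn":0},{"travel":[0.8,2.9,0],"turn":0},{"travel":[0.8,2.9,0],"turn":0},{"travel":[0.5,1.9,0],"turn":0},{"travel":[0.5,1.9,0],"turn":0},{"travel":[0.3,1,0],"turn":0},{"travel":[0.3,1,0],"turn":0}]' | grep -v rot
python3 -m inch '[{"travel":[0.4,1.4,0],"turn":0},{"travel":[0.4,1.4,0],"turn":0},{"travel":[0.4,1.4,0],"turn":0},{"travel":[0.4,1.4,0],"turn":0}]'| grep -v rot
python3 -m inch '[{"travel":[0.4,1.4,0],"turn":0},{"travel":[0.4,1.4,0],"turn":0},{"travel":[0.4,1.4,0],"turn":0},{"travel":[0.4,1.4,0],"turn":0}]'| grep -v rot
```

```text
time: 6.0
tool_pos: [540.3, -2.4, 113.0]
contact_force: [-0.8, -0.2, -0.2]
finger_gap: 0.008
time: 6.5
tool_pos: [541.9, 3.4, 113.1]
contact_force: [0.1, 0.5, 0.0]
finger_gap: 0.005
time: 7.0
tool_pos: [543.5, 8.9, 113.1]
contact_force: [-0.7, -0.9, 0.3]
finger_gap: 0.004
```

```bash
for i in 1; do python3 -m inch '[{"travel":[0.3,1.1,0],"turn":0},{"travel":[0.3,1.1,0],"turn":0},{"travel":[0.3,1.1,0],"turn":0}]'| grep -v rot; done
python3 - <<'E'
from h import *
p,d=eyes.capture("scene"); cv2.imwrite("pics/s3.png",cv2.resize(p[160:250,260:420,::-1],None,fx=5,fy=5,interpolation=cv2.INTER_CUBIC))
E
```

```text
time: 7.38
tool_pos: [544.4, 12.2, 113.1]
contact_force: [0.4, -1.1, -0.2]
finger_gap: 0.004
```

View pics/s3.png

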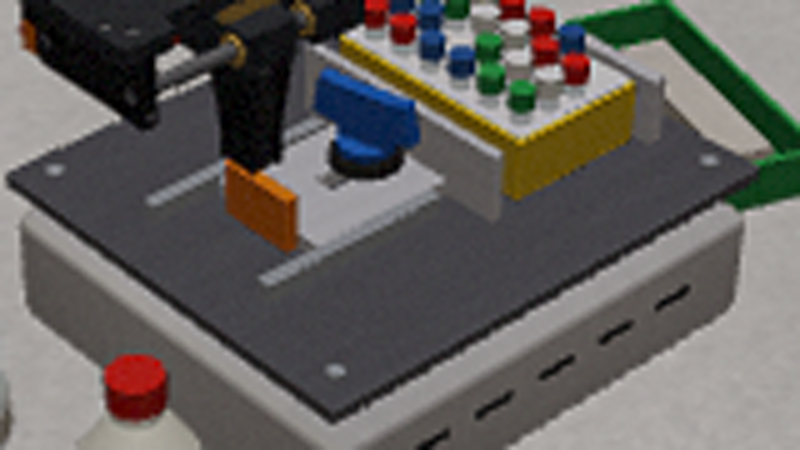

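Run:
```python
from h import *
np.set_printoptions(precision=1,suppress=True)
im,d=eyes.capture("scene"); P=np.zeros((400,640,3)); P[d>0]=cloud("scene",d,d>0)
im=np.ascontiguousarray(im[:,:,::-1])
H,S,V=cv2.split(cv2.cvtColor(im,cv2.COLOR_BGR2HSV))
O=np.array([565.6,90.5]); L=np.array([.264,.964]); X=np.array([.964,-.264])
def sh(q): return np.r_[(q[:2]-O)@X,(q[:2]-O)@L,q[2]]
r=np.zeros((400,640),bool); r[185:215,300:325]=True
m=r&(H>5)&(H<20)&(S>150)&(d>0)
q=np.array([sh(p) for p in P[m]]); print("tab scene pct",len(q),np.percentile(q,[5,50,95],axis=0))
f=np.zeros_like(r); f[175:194,303:318]=True; f&=(V<50)&(d>0)
q=np.array([sh(p) for p in P[f]]); print("finger",len(q),np.percentile(q,[5,50,95],axis=0))
k=np.zeros_like(r); k[170:200,315:350]=True; k&=(H>100)&(H<125)&(S>120)&(d>0)
q=np.array([sh(p) for p in P[k]]); print("knob",np.percentile(q,[5,50,95],axis=0))
s=ctrl.read_state(); t=np.array(s['tool_pos']); print("tcp sh",sh(t))
for n in("scene","top"):
    K,D,R,tt=cal(n); 
    for z in(-8,): print(n,"tip px",cv2.projectPoints((t+[0,0,z]).reshape(1,1,3),cv2.Rodrigues(R)[0],tt,K,D)[0].ravel())
# same for wing / tab top in top img
im,d=eyes.capture("top"); cv2.imwrite("pics/t3.png",cv2.resize(im[175:255,270:370,::-1],None,fx=7,fy=7,interpolation=cv2.INTER_CUBIC))
```

```text
tab scene pct 171 [[-17.3 -82.6  97.8]
 [  6.2 -79.7 112.6]
 [ 23.  -76.3 125.9]]
finger 238 [[ -6.5 -95.8 140.9]
 [ 10.  -88.7 164.1]
 [ 12.6 -72.4 186.8]]
knob [[-19.  -22.6 114.7]
 [  4.4 -15.7 133.1]
 [ 25.4  -5.2 146.1]]
tcp sh [  0.2 -80.9 113.1]
scene tip px [310.  202.6]
top tip px [339.9 223.2]
```

View pics/t3.png

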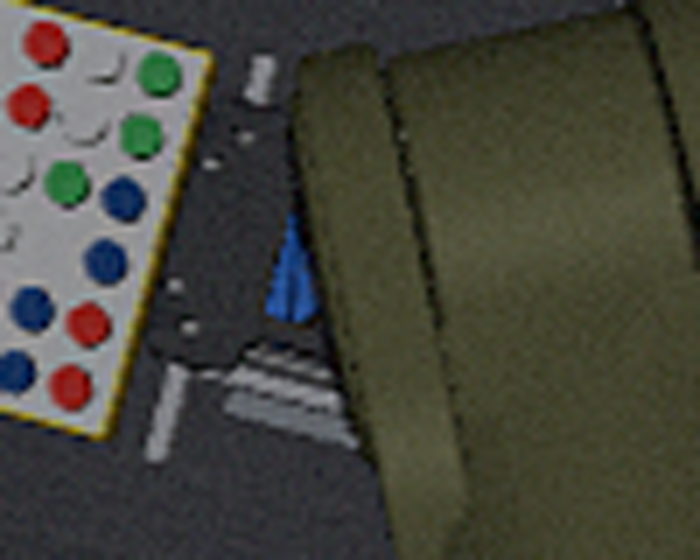

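Run:
```python
from h import *
np.set_printoptions(precision=1,suppress=True)
print(ctrl.nose_length, [a for a in dir(ctrl) if a[0]!='_'])
s=ctrl.read_state(); print(s['tool_pos'],s['contact_force'],s['torque'],s['finger_gap'])
K,D,R,tt=cal("scene"); pr=lambda p:cv2.projectPoints(np.array(p,float).reshape(1,1,3),cv2.Rodrigues(R)[0],tt,K,D)[0].ravel()
for z in(104,115,125,135): print(z,pr([534.8,-20,z]),pr([544.4,12.2,z]))
im,d=eyes.capture("scene"); P=np.zeros((400,640,3)); P[d>0]=cloud("scene",d,d>0)
for r in range(180,206,2): print(r,[tuple(P[r,c].round().astype(int)) for c in (308,311,314)])
```

```text
8.0 ['Unreachable', 'finish_job', 'nose_length', 'read_state']
[544.4  12.2 113.1] [0.4 0.1 0. ] [ 0.1 -0.2  0. ] 0.004167932867218205
104 [298.4 208.6] [310. 203.]
115 [298.2 204.6] [309.9 199.1]
125 [298.1 201. ] [309.9 195.4]
135 [298.  197.3] [309.8 191.8]
180 [(np.int64(552), np.int64(-5), np.int64(178)), (np.int64(553), np.int64(5), np.int64(174)), (np.int64(554), np.int64(16), np.int64(168))]
182 [(np.int64(549), np.int64(0), np.int64(170)), (np.int64(552), np.int64(6), np.int64(167)), (np.int64(557), np.int64(11), np.int64(166))]
184 [(np.int64(548), np.int64(0), np.int64(164)), (np.int64(554), np.int64(4), np.int64(164)), (np.int64(554), np.int64(15), np.int64(158))]
186 [(np.int64(547), np.int64(2), np.int64(157)), (np.int64(553), np.int64(4), np.int64(158)), (np.int64(558), np.int64(10), np.int64(157))]
188 [(np.int64(546), np.int64(3), np.int64(151)), (np.int64(555), np.int64(1), np.int64(156)), (np.int64(555), np.int64(13), np.int64(149))]
190 [(np.int64(546), np.int64(4), np.int64(145)), (np.int64(555), np.int64(2), np.int64(149)), (np.int64(554), np.int64(15), np.int64
[... 303 characters left out ...]
64(538), np.int64(15), np.int64(119)), (np.int64(548), np.int64(12), np.int64(125)), (np.int64(553), np.int64(17), np.int64(124))]
198 [(np.int64(535), np.int64(18), np.int64(111)), (np.int64(548), np.int64(12), np.int64(119)), (np.int64(557), np.int64(10), np.int64(124))]
200 [(np.int64(537), np.int64(15), np.int64(108)), (np.int64(547), np.int64(13), np.int64(113)), (np.int64(557), np.int64(11), np.int64(118))]
202 [(np.int64(536), np.int64(17), np.int64(101)), (np.int64(545), np.int64(15), np.int64(105)), (np.int64(558), np.int64(9), np.int64(114))]
204 [(np.int64(536), np.int64(16), np.int64(96)), (np.int64(547), np.int64(13), np.int64(102)), (np.int64(557), np.int64(10), np.int64(107))]
```

The depth cloud shows the fingertips at z≈133 while the state claims ≈105. So the closed fingers passed above the tab (top 125) with no force, and the bar did not move. I'll back off, go lower while watching the force, and check by depth.

```bash
python3 -m inch '[{"travel":[-1.5,-5.5,0],"turn":0},{"travel":[-1.5,-5.5,0],"turn":0},{"travel":[-1.5,-5.5,0],"turn":0},{"travel":[-1.5,-5.5,0],"turn":0},{"travel":[-1.5,-5.5,0],"turn":0},{"travel":[-1,-4,0],"turn":0},{"travel":[0,0,-5],"turn":0},{"travel":[0,0,-5],"turn":0}]' | grep -v rot
python3 -m inch '[{"travel":[0,0,-3],"turn":0},{"travel":[0,0,-2],"turn":0},{"travel":[0,0,0],"turn":0}]' | grep -v rot
cat > fing.py <<'E'
from h import *
import sys
np.set_printoptions(precision=1,suppress=True)
O=np.array([565.6,90.5]); L=np.array([.264,.964]); X=np.array([.964,-.264])
im,d=eyes.capture("scene"); P=np.zeros((400,640,3)); P[d>0]=cloud("scene",d,d>0)
s=ctrl.read_state(); t=np.array(s['tool_pos']); V=im.max(2)
S=np.dstack([(P[...,:2]-O)@X,(P[...,:2]-O)@L,P[...,2]]); ts=np.r_[(t[:2]-O)@X,(t[:2]-O)@L,t[2]]
m=(d>0)&(V<55)&(abs(S[...,0]-ts[0])<25)&(abs(S[...,1]-ts[1])<45)&(S[...,2]>102)&(S[...,2]<175)
q=S[m]; print("tcp",ts,"n",len(q)); 
for a in range(100,175,8):
    w=q[(q[:,2]>=a)&(q[:,2]<a+8)]
    if len(w): print(a,len(w),np.percentile(w[:,:2],[5,95],axis=0).ravel())
cv2.imwrite("pics/%s.png"%sys.argv[1],cv2.resize(im[140:250,250:410,::-1],None,fx=5,fy=5,interpolation=cv2.INTER_CUBIC))
E
python3 fing.py s4
```

```text
time: 8.57
tool_pos: [535.8, -19.1, 102.7]
contact_force: [0.1, 0.2, 0.8]
finger_gap: 0.005
time: 8.95
tool_pos: [535.8, -19.2, 97.9]
contact_force: [-0.5, -0.0, 0.1]
finger_gap: 0.003
tcp [   0.3 -113.6   98.1] n 255
100 1 [-18.9 -79.8 -18.9 -79.8]
108 1 [-17.  -81.3 -17.  -81.3]
116 14 [ -17.2 -122.8   11.7  -81. ]
124 33 [  -5.5 -124.    12.5 -107. ]
132 37 [  -6.6 -124.2   11.8 -107.6]
140 33 [  -6.9 -124.8   12.6 -107.7]
148 36 [  -6.  -125.4   13.  -106.1]
156 41 [  -5.5 -127.7   12.8 -105.3]
164 44 [  -0.6 -129.3   13.5 -102.3]
172 15 [   1.4 -131.2   13.1 -105.6]
```

Tip is now at about z=120. I'll go 13 mm lower and then advance.

```bash
python3 -m inch '[{"travel":[0,0,-4],"turn":0},{"travel":[0,0,-4],"turn":0},{"travel":[0,0,-3],"turn":0},{"travel":[0,0,-2],"turn":0},{"travel":[0,0,0],"turn":0}]' | grep -v rot
python3 fing.py s5
```

```text
time: 9.62
tool_pos: [535.7, -19.3, 84.9]
contact_force: [-0.0, 0.4, 0.7]
finger_gap: 0.006
tcp [   0.3 -113.7   85. ] n 251
100 1 [-17.1 -81.4 -17.1 -81.4]
108 31 [  -7.1 -123.9   12.5 -106.2]
116 40 [  -5.6 -124.6   12.7 -104.3]
124 33 [  -8.1 -124.    12.3 -108. ]
132 38 [  -6.6 -126.3   12.3 -104.6]
140 35 [  -4.6 -127.4   12.7 -103.3]
148 45 [  -4.1 -129.7   13.1 -101.9]
156 26 [   0.1 -130.7   13.2 -101.5]
164 1 [   4.5 -131.6    4.5 -131.6]
172 1 [  -6.6 -141.6   -6.6 -141.6]
```

View pics/s5.png

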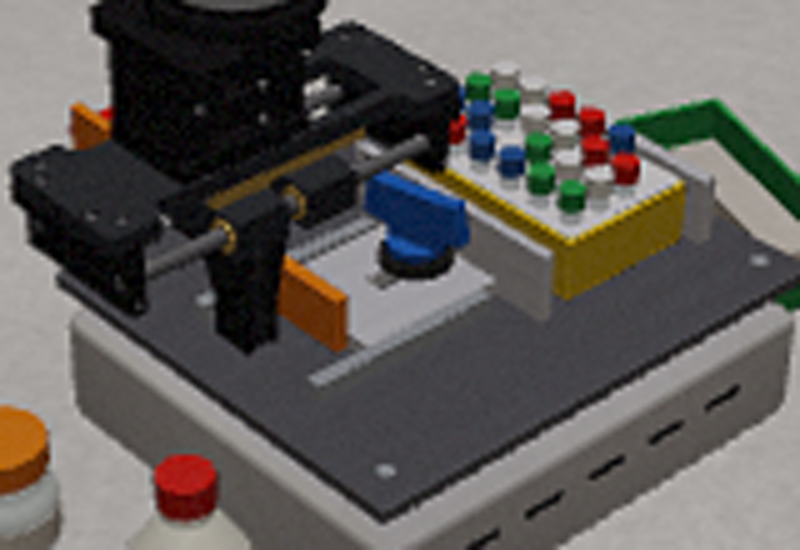

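The finger is now in front of the tab, with about 25 mm to contact. First I'll check the body's underside clearance, then advance.

```bash
python3 - <<'E'
from h import *
im,d=eyes.capture("scene"); P=np.zeros((400,640,3)); P[d>0]=cloud("scene",d,d>0)
for r,c in((198,273),(200,274),(196,270),(170,334),(172,336),(168,338)): print(r,c,P[r,c].round(0),im[r,c])
E
python3 -m inch '[{"travel":[0.8,2.9,0],"turn":0},{"travel":[0.8,2.9,0],"turn":0},{"travel":[0.8,2.9,0],"turn":0},{"travel":[0.8,2.9,0],"turn":0},{"travel":[0.8,2.9,0],"turn":0},{"travel":[0.8,2.9,0],"turn":0},{"travel":[0.5,1.9,0],"turn":0},{"travel":[0.3,1,0],"turn":0}]' | grep -v rot
python3 -m inch '[{"travel":[0.3,1.0,0],"turn":0},{"travel":[0.3,1.0,0],"turn":0},{"travel":[0.3,1.0,0],"turn":0},{"travel":[0.3,1.0,0],"turn":0}]'| grep -v rot
python3 -m inch '[{"travel":[0.3,1.0,0],"turn":0},{"travel":[0.3,1.0,0],"turn":0},{"travel":[0.3,1.0,0],"turn":0},{"travel":[0.3,1.0,0],"turn":0}]'| grep -v rot
```

```text
198 273 [ 538. -110.  187.] [8 0 7]
200 274 [ 543. -113.  186.] [ 7  6 11]
196 270 [ 530. -109.  188.] [16  7 10]
170 334 [587.  44. 191.] [16 12 15]
172 336 [591.  46. 186.] [0 5 3]
168 338 [594.  49. 196.] [0 1 2]
time: 10.72
tool_pos: [541.5, 1.1, 85.1]
contact_force: [0.0, 0.4, -0.0]
finger_gap: 0.003
time: 11.22
tool_pos: [542.5, 4.5, 85.1]
contact_force: [-0.9, -2.1, 1.7]
finger_gap: 0.007
time: 11.72
tool_pos: [543.9, 8.9, 85.1]
contact_force: [0.5, -1.9, 1.2]
finger_gap: 0.01
```

```bash
python3 -m inch '[{"travel":[0.3,1.0,0],"turn":0},{"travel":[0.3,1.0,0],"turn":0},{"travel":[0.3,1.0,0],"turn":0}]'| grep -E 'pos|force'
python3 -m inch '[{"travel":[0.25,1.0,0],"turn":0},{"travel":[0.25,1.0,0],"turn":0}]'| grep -E 'pos|force'
python3 -m inch '[{"travel":[0.25,0.9,0],"turn":0},{"travel":[0.25,0.9,0],"turn":0}]'| grep -E 'pos|force'
```

```text
tool_pos: [544.8, 12.0, 85.1]
contact_force: [-1.3, -1.6, -0.3]
tool_pos: [545.3, 14.0, 85.1]
contact_force: [-0.3, -1.9, 1.6]
tool_pos: [545.8, 15.8, 85.1]
contact_force: [-0.8, -2.1, -0.3]
```

```bash
python3 -m inch '[{"travel":[0.25,0.9,0],"turn":0},{"travel":[0.25,0.9,0],"turn":0}]'| grep -E 'pos|force'
python3 -m inch '[{"travel":[0.25,0.9,0],"turn":0},{"travel":[0,0,0],"turn":0}]'| grep -E 'pos|force'
python3 -m inch '[{"travel":[0.25,0.9,0],"turn":0},{"travel":[0,0,0],"turn":0}]'| grep -E 'pos|force'
```

```text
tool_pos: [546.3, 17.4, 85.1]
contact_force: [0.5, -2.6, -0.0]
tool_pos: [546.4, 17.9, 85.1]
contact_force: [-0.3, -3.6, 1.0]
tool_pos: [546.8, 19.4, 85.1]
contact_force: [-0.9, -3.2, 0.8]
```

Rack is now in contact and moving (≈3.5 N). I'll continue in finer steps.

```bash
for i in 1; do
python3 -m inch '[{"travel":[0.14,0.5,0],"turn":0},{"travel":[0,0,0],"turn":0}]'| grep -E 'pos|force'
python3 -m inch '[{"travel":[0.14,0.5,0],"turn":0},{"travel":[0,0,0],"turn":0}]'| grep -E 'pos|force'
python3 -m inch '[{"travel":[0.14,0.5,0],"turn":0},{"travel":[0,0,0],"turn":0}]'| grep -E 'pos|force'
done
```

```text
tool_pos: [546.9, 19.9, 85.1]
contact_force: [-1.4, -2.8, 1.6]
tool_pos: [547.0, 19.9, 85.1]
contact_force: [-1.5, -5.0, 2.0]
tool_pos: [547.0, 19.9, 85.1]
contact_force: [-2.7, -5.5, 2.6]
```

```bash
python3 -m inch '[{"travel":[0.14,0.5,0],"turn":0},{"travel":[0,0,0],"turn":0}]'| grep -E 'pos|force'
python3 -m inch '[{"travel":[0.14,0.5,0],"turn":0},{"travel":[0,0,0],"turn":0}]'| grep -E 'pos|force'
python3 -m inch '[{"travel":[0.14,0.5,0],"turn":0},{"travel":[0,0,0],"turn":0}]'| grep -E 'pos|force'
```

```text
tool_pos: [547.0, 19.9, 85.1]
contact_force: [-2.2, -6.6, 2.7]
tool_pos: [547.0, 19.9, 85.1]
contact_force: [-3.5, -7.8, 4.2]
tool_pos: [547.0, 19.9, 85.1]
contact_force: [-3.4, -8.4, 3.1]
```

Home: the position stays fixed while the force builds to about 9 N. One last nudge, then I'll retreat, rise and take a clear top view.

```bash
python3 -m inch '[{"travel":[0.14,0.5,0],"turn":0},{"travel":[0,0,0],"turn":0}]'| grep -E 'pos|force'
python3 -m inch '[{"travel":[-0.5,-2,0],"turn":0},{"travel":[-1,-4,0],"turn":0},{"travel":[-3,-10,0],"turn":0},{"travel":[-3,-12,0],"turn":0},{"travel":[0,0,20],"turn":0},{"travel":[0,-20,30],"turn":0},{"travel":[-20,-35,25],"turn":0.1},{"travel":[-20,-40,0],"turn":0.1}]' 0.7 | grep -v rot
python3 -m inch '[{"travel":[-20,-40,0],"turn":0},{"travel":[-20,-35,0],"turn":0},{"travel":[0,0,0],"turn":0}]' | grep -v rot
cat > look.py <<'E'
from h import *
import sys
np.set_printoptions(precision=2,suppress=True)
im,d=eyes.capture("top"); P=np.zeros((400,640,3)); P[d>0]=cloud("top",d,d>0)
im=np.ascontiguousarray(im[:,:,::-1]); H,S,V=cv2.split(cv2.cvtColor(im,cv2.COLOR_BGR2HSV))
k=np.zeros((400,640),bool); k[195:235,295:330]=True; k&=(H>100)&(H<125)&(S>110)
O=np.array([565.6,90.5]); L=np.array([.264,.964]); X=np.array([.964,-.264])
for z0 in(0,138):
    m=k&(P[...,2]>z0); ij=np.argwhere(m).astype(np.float32)
    w=np.array([at_z("top",p,143 if z0 else 138)[:2] for p in ij],np.float32)
    (c,sz,a)=cv2.minAreaRect(w); v=np.linalg.svd(w-w.mean(0),full_matrices=False)[2][0]
    print("knob",len(w),"mean",w.mean(0),"rect",np.array(c),np.array(sz),"ang",np.degrees(np.arctan2(v[1],v[0]))%180)
def blob(m,z):
    w=np.array([at_z("top",p,z)[:2] for p in np.argwhere(m)]); return np.c_[(w-O)@X,(w-O)@L]
t=np.zeros_like(k); t[200:245,320:350]=True; t&=(H>5)&(H<22)&(S>150)&(V>100)
q=blob(t,125); print("tab sh",q.mean(0),np.percentile(q[:,1],[3,97]))
cv2.imwrite("pics/%s.png"%sys.argv[1],cv2.resize(im[165:255,240:360],None,fx=6,fy=6,interpolation=cv2.INTER_CUBIC))
E
python3 look.py t6
```

```text
tool_pos: [547.1, 19.9, 85.1]
contact_force: [-3.9, -8.7, 4.5]
time: 16.1
tool_pos: [502.5, -99.5, 163.9]
contact_force: [0.6, -1.3, -0.8]
finger_gap: 0.303
time: 16.48
tool_pos: [459.5, -177.9, 161.4]
contact_force: [0.2, 0.1, 0.0]
finger_gap: 0.301
knob 201 mean [561.62  77.57] rect [562.11  77.97] [50.25 29.8 ] ang 176.98885
knob 98 mean [561.24  78.79] rect [561.95  79.49] [51.55  8.57] ang 177.38927
tab sh [  1.33 -60.6 ] [-63.72 -57.4 ]
```

View pics/t6.png

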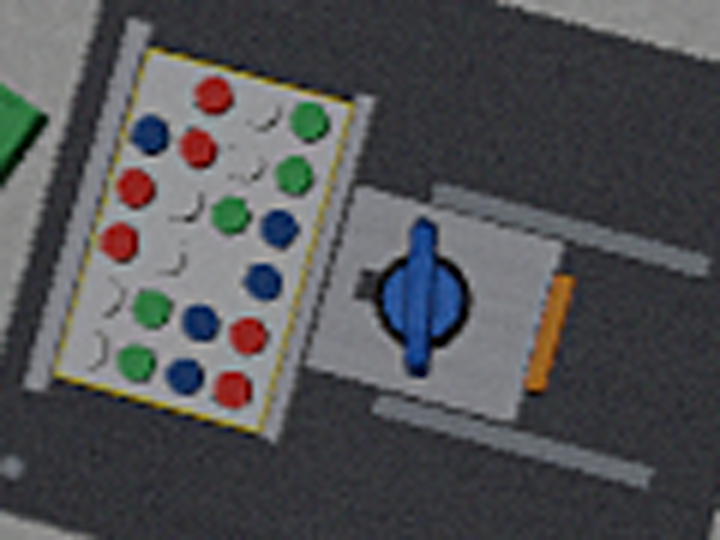

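The rack is against the fence, the bar is against the rack, and the wing is at (420,297) in the crop. Knob is at (562,79) with the blade at -2.7°. I'll move above it.

```bash
python3 -m inch '[{"travel":[14,36,0],"turn":0},{"travel":[15,37,0],"turn":0},{"travel":[15,37,0],"turn":0},{"travel":[15,37,0],"turn":0},{"travel":[15,37,0],"turn":0},{"travel":[15,37,0],"turn":0},{"travel":[13,36,0],"turn":0.03},{"travel":[0,0,0],"turn":0}]' 0.7
python3 -c "
from h import *
s=ctrl.read_state();print(s['q'],np.degrees(np.arctan2(s['tool_rot'][1][2],s['tool_rot'][0][2])))"
```

```text
time: 17.52
tool_pos: [562.4, 88.9, 161.2]
tool_rot: [[0.001, -0.999, 0.034], [0.005, 0.034, 0.999], [-1.0, -0.001, 0.005]]
contact_force: [0.1, -0.0, 0.7]
finger_gap: 0.299
[ 0.54159862  0.26830125 -0.86202361  1.68430809  0.20718943  1.28342997
  1.17581422] 88.0728547131949
```

```bash
python3 -m inch '[{"travel":[0,-5,0],"turn":-0.01},{"travel":[-0.4,-5,0],"turn":0},{"travel":[0,0,-10],"turn":0},{"travel":[0,0,0],"turn":0},{"travel":[0,0,0],"turn":0}]' | grep -v rot
python3 fing.py s7
```

```text
time: 18.15
tool_pos: [561.7, 71.7, 149.9]
contact_force: [1.0, 0.1, 0.0]
finger_gap: 0.3
tcp [  1.3 -19.  150.1] n 66
100 11 [  1.4 -28.4  17.9  -6. ]
108 50 [ -8.  -29.5  19.5  -1.1]
172 5 [ -7.3 -39.6   7.6  -2.2]
```

View pics/s7.png

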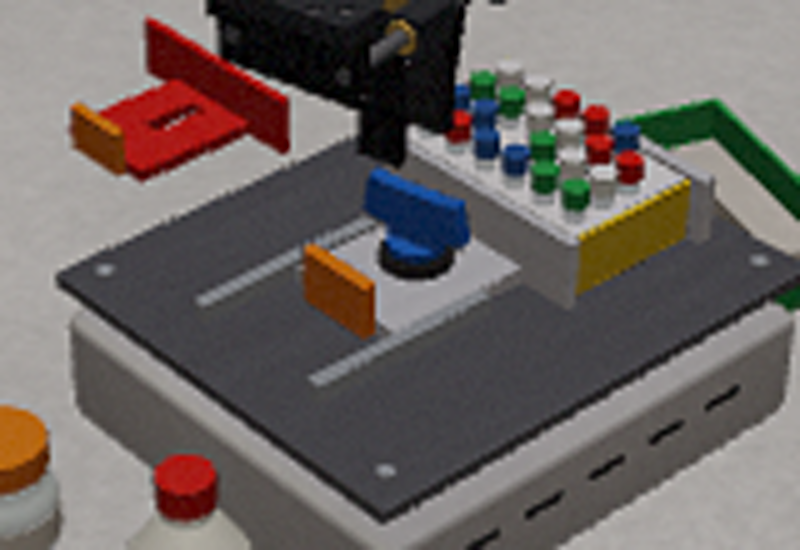

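```bash
python3 -m inch '[{"travel":[0.2,7.2,0],"turn":0},{"travel":[0,0,0],"turn":0},{"travel":[0,0,0],"turn":0}]' | grep -v rot
python3 -c "
from h import *
s=ctrl.read_state();print(np.array(s['tool_pos']),np.degrees(np.arctan2(s['tool_rot'][1][2],s['tool_rot'][0][2])),s['contact_force'],s['torque'])
eyes.capture('top');s=ctrl.read_state();print(np.array(s['tool_pos']),s['torque'])"
```

```text
time: 18.58
tool_pos: [562.1, 79.3, 150.1]
contact_force: [0.3, -0.3, -0.4]
finger_gap: 0.298
[562.07643901  79.33678284 150.13875447] 87.01220656180915 [ 0.27625512 -0.26893946 -0.44395362] [ 0.06357888 -0.20929982  0.01267767]
[562.08024374  79.11965016 150.11990066] [ 0.09728357 -0.12682985  0.01281869]
```

```bash
python3 -m inch '[{"travel":[0,0,-7],"turn":0},{"travel":[0,0,-7],"turn":0},{"travel":[0,0,-6],"turn":0},{"travel":[0,0,-5],"turn":0},{"travel":[0,0,-5],"turn":0},{"travel":[0,0,0],"turn":0}]' | grep -v rot
python3 -m inch '[{"travel":[0,0,-4],"turn":0},{"travel":[0,0,-4],"turn":0},{"travel":[0,0,-4],"turn":0},{"travel":[0,0,-4],"turn":0},{"travel":[0,0,-4],"turn":0},{"travel":[0,0,0],"turn":0}]' | grep -v rot
python3 fing.py s8
```

```text
time: 19.38
tool_pos: [561.8, 79.0, 119.6]
contact_force: [0.3, -0.7, -0.0]
finger_gap: 0.302
time: 20.12
tool_pos: [561.8, 79.0, 99.7]
contact_force: [0.2, -0.8, 0.4]
finger_gap: 0.297
tcp [ -0.5 -12.   99.9] n 287
100 12 [ -4.1 -26.6  18.7  -3.6]
108 48 [ -6.2 -30.2  17.6   0.1]
116 3 [ -5.4 -32.2  12.3 -28.4]
124 22 [ -4.4 -35.8  14.4 -26.9]
132 40 [ -7.1 -36.8  13.6   8.6]
140 49 [ -9.8 -36.1  14.6   7. ]
148 43 [ -7.3 -35.3  15.7   7.6]
156 33 [  2.9 -37.   16.4   9.5]
164 32 [  4.9 -38.4  16.3  13.3]
172 5 [ 11.7 -37.3  15.4 -26. ]
```

View pics/s8.png

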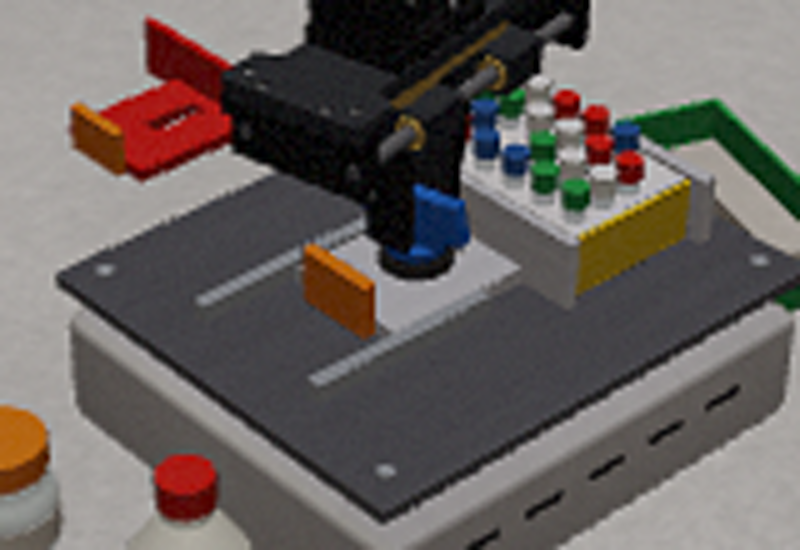

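The fingers straddle the blade, with tips about 123 and clear of hub and fence. I'll grip.

```bash
python3 -m inch '[{"travel":[0,0,-1],"turn":0},{"travel":[0,0,0],"turn":0},{"travel":[0,0,0],"turn":0},{"travel":[0,0,0],"turn":0}]' 1 40 | grep -v rot
cat > tq.py <<'E'
from h import *
T=[];F=[]
for i in range(4):
    eyes.capture("top"); s=ctrl.read_state(); T.append(s['torque']);F.append(s['contact_force'])
print("t",round(s['time'],2),"tcp",np.round(s['tool_pos'],1),"jaw",round(np.degrees(np.arctan2(s['tool_rot'][1][2],s['tool_rot'][0][2])),2),"Tz",np.round(np.array(T)[:,2],3),"mean",np.mean(T,0).round(3),"F",np.mean(F,0).round(1),"gap",round(s['finger_gap']*87,1),"q7",round(s['q'][6],3))
E
python3 tq.py
```

```text
time: 20.68
tool_pos: [562.1, 79.2, 99.2]
contact_force: [-0.5, 0.1, 0.5]
finger_gap: 0.104
t 20.88 tcp [562.1  79.2  99.2] jaw 86.98 Tz [ 0.023  0.061 -0.009  0.005] mean [ 0.203 -0.178  0.02 ] F [0.3 0.3 0.1] gap 8.7 q7 1.134
```

Gripped on 9 mm. I'll turn clockwise, following the sink.

```bash
python3 -m inch '[{"travel":[0,0,-0.15],"turn":-0.07},{"travel":[0,0,-0.15],"turn":-0.07},{"travel":[0,0,-0.15],"turn":-0.07},{"travel":[0,0,0],"turn":0}]' >/dev/null; python3 tq.py
python3 -m inch '[{"travel":[0,0,-0.15],"turn":-0.07},{"travel":[0,0,-0.15],"turn":-0.07},{"travel":[0,0,-0.15],"turn":-0.07},{"travel":[0,0,0],"turn":0}]' >/dev/null; python3 tq.py
```

```text
t 21.57 tcp [562.1  79.4  98.7] jaw 75.0 Tz [-0.018 -0.111 -0.044 -0.016] mean [ 0.377 -0.214 -0.048] F [ 0.5  1.4 -0.1] gap 8.5 q7 0.936
t 22.27 tcp [562.2  79.5  98.3] jaw 62.99 Tz [-0.024 -0.008 -0.086 -0.078] mean [ 0.612 -0.407 -0.049] F [ 1.2  3.1 -0.1] gap 8.7 q7 0.737
```

```bash
python3 -m inch '[{"travel":[0.2,0.5,-0.15],"turn":-0.07},{"travel":[0,0,-0.15],"turn":-0.07},{"travel":[0,0,-0.15],"turn":-0.07},{"travel":[0,0,0],"turn":0}]' >/dev/null; python3 tq.py
python3 -m inch '[{"travel":[0.1,0.2,-0.15],"turn":-0.07},{"travel":[0,0,-0.15],"turn":-0.07},{"travel":[0,0,-0.15],"turn":-0.07},{"travel":[0,0,0],"turn":0}]' >/dev/null; python3 tq.py
```

```text
t 22.98 tcp [562.3  79.7  97.8] jaw 50.94 Tz [-0.029 -0.021 -0.043 -0.041] mean [ 0.625 -0.358 -0.034] F [ 1.2  2.9 -0.5] gap 8.7 q7 0.535
t 23.68 tcp [562.5  79.9  97.3] jaw 38.91 Tz [-0.056 -0.014 -0.025  0.008] mean [ 0.614 -0.457 -0.022] F [ 1.4  2.5 -0.5] gap 8.4 q7 0.334
```

```bash
python3 -m inch '[{"travel":[0.1,0.4,-0.15],"turn":-0.07},{"travel":[0,0,-0.15],"turn":-0.07},{"travel":[0,0,-0.15],"turn":-0.07},{"travel":[0,0,0],"turn":0}]' >/dev/null; python3 tq.py
python3 -m inch '[{"travel":[0.1,0.2,-0.15],"turn":-0.07},{"travel":[0,0,-0.15],"turn":-0.07},{"travel":[0,0,-0.15],"turn":-0.07},{"travel":[0,0,0],"turn":0}]' >/dev/null; python3 tq.py
```

```text
t 24.38 tcp [562.6  79.9  96.9] jaw 26.86 Tz [-0.042 -0.052 -0.041 -0.012] mean [ 0.441 -0.537 -0.037] F [ 1.9  1.7 -0.8] gap 8.8 q7 0.132
t 25.07 tcp [562.8  80.   96.6] jaw 14.83 Tz [0.053 0.013 0.037 0.045] mean [ 0.208 -0.561  0.037] F [2.2 0.5 0.6] gap 8.6 q7 -0.071
```

```bash
python3 -m inch '[{"travel":[0.2,0,-0.15],"turn":-0.06},{"travel":[0,0,0],"turn":0}]' >/dev/null; python3 tq.py
python3 -m inch '[{"travel":[0.2,0,-0.15],"turn":-0.06},{"travel":[0,0,0],"turn":0}]' >/dev/null; python3 tq.py
```

```text
t 25.52 tcp [562.9  80.1  96.5] jaw 11.39 Tz [0.128 0.087 0.069 0.103] mean [ 0.013 -0.285  0.097] F [ 0.6 -0.2  4. ] gap 8.6 q7 -0.129
t 25.98 tcp [562.9  80.1  96.5] jaw 7.95 Tz [0.18  0.112 0.167 0.139] mean [-0.049 -0.146  0.149] F [-0.1 -0.3  5.3] gap 9.0 q7 -0.187
```

Biting started near jaw 18°. I'll take small steps with no more z travel.

```bash
python3 -m inch '[{"travel":[0,0,0],"turn":-0.06},{"travel":[0,0,0],"turn":0},{"travel":[0,0,0],"turn":0}]' >/dev/null; python3 tq.py
python3 -m inch '[{"travel":[0,0,0],"turn":-0.05},{"travel":[0,0,0],"turn":0},{"travel":[0,0,0],"turn":0}]' >/dev/null; python3 tq.py
```

```text
t 26.55 tcp [563.   80.1  96.5] jaw 4.55 Tz [0.134 0.223 0.136 0.193] mean [-0.082 -0.118  0.171] F [ 0.  -0.2  5.3] gap 8.9 q7 -0.244
t 27.12 tcp [563.1  80.1  96.5] jaw 1.7 Tz [0.224 0.232 0.27  0.195] mean [-0.064 -0.145  0.23 ] F [ 0.6 -0.   5.1] gap 8.9 q7 -0.292
```

```bash
python3 -m inch '[{"travel":[0,0,0],"turn":-0.05},{"travel":[0,0,0],"turn":0},{"travel":[0,0,0],"turn":0}]' >/dev/null; python3 tq.py; python3 tq.py
```

```text
t 27.7 tcp [563.1  80.1  96.5] jaw -1.15 Tz [0.232 0.238 0.205 0.304] mean [-0.074 -0.163  0.245] F [ 0.8 -0.7  5. ] gap 8.4 q7 -0.34
t 27.9 tcp [563.1  80.   96.4] jaw -1.15 Tz [0.203 0.258 0.211 0.208] mean [-0.094 -0.191  0.22 ] F [-0.1 -0.4  5.6] gap 8.8 q7 -0.34
```

```bash
python3 -m inch '[{"travel":[0,0,0],"turn":-0.04},{"travel":[0,0,0],"turn":-0.03},{"travel":[0,0,0],"turn":0},{"travel":[0,0,0],"turn":0}]' >/dev/null; python3 tq.py; python3 tq.py
```

```text
t 28.6 tcp [563.2  80.1  96.4] jaw -5.15 Tz [0.267 0.268 0.281 0.308] mean [-0.101 -0.198  0.281] F [0.4 0.1 5.2] gap 8.4 q7 -0.407
t 28.8 tcp [563.2  80.1  96.5] jaw -5.14 Tz [0.31  0.294 0.308 0.288] mean [-0.131 -0.21   0.3  ] F [ 0.9 -0.4  5.2] gap 8.7 q7 -0.407
```

```bash
python3 -m inch '[{"travel":[0,0,0],"turn":-0.045},{"travel":[0,0,0],"turn":0},{"travel":[0,0,0],"turn":0}]' >/dev/null; python3 tq.py; python3 tq.py
```

```text
t 29.38 tcp [563.2  80.1  96.4] jaw -7.71 Tz [0.293 0.307 0.27  0.323] mean [-0.122 -0.208  0.298] F [ 0.7 -0.4  5.4] gap 8.6 q7 -0.45
t 29.57 tcp [563.2  80.1  96.4] jaw -7.71 Tz [0.34  0.318 0.297 0.289] mean [-0.118 -0.212  0.311] F [ 0.7 -0.6  5.5] gap 8.3 q7 -0.45
```

Torque ≈0.31 N m: snug. I'll release, rise and back away.

```bash
python3 -m inch '[{"travel":[0,0,0],"turn":0},{"travel":[0,0,0],"turn":0},{"travel":[0,0,0],"turn":0},{"travel":[0,0,0],"turn":0}]' 0.7 | grep -v rot
python3 -m inch '[{"travel":[0,0,4],"turn":0},{"travel":[0,0,6],"turn":0},{"travel":[0,0,10],"turn":0},{"travel":[0,0,12],"turn":0},{"travel":[0,0,15],"turn":0},{"travel":[0,0,15],"turn":0},{"travel":[0,0,15],"turn":0},{"travel":[0,0,10],"turn":0}]' | grep -v rot
python3 -m inch '[{"travel":[-10,-25,0],"turn":0},{"travel":[-18,-40,0],"turn":0},{"travel":[-18,-40,0],"turn":0},{"travel":[-18,-40,0],"turn":0},{"travel":[-18,-40,0],"turn":0},{"travel":[-18,-40,0],"turn":0},{"travel":[-10,-20,0],"turn":0},{"travel":[0,0,0],"turn":0}]' | grep -v rot
python3 look.py t9
```

```text
time: 30.08
tool_pos: [562.6, 80.3, 95.7]
contact_force: [0.2, 0.3, -0.1]
finger_gap: 0.294
time: 31.08
tool_pos: [563.3, 80.4, 184.5]
contact_force: [0.2, 0.0, -0.5]
finger_gap: 0.294
time: 32.08
tool_pos: [452.2, -166.2, 183.3]
contact_force: [-0.1, 0.2, 0.6]
finger_gap: 0.302
knob 193 mean [561.51  77.47] rect [561.33  77.2 ] [27.85 50.03] ang 88.11572
knob 99 mean [562.51  78.12] rect [561.91  77.38] [ 8.59 51.46] ang 88.02264
tab sh [  1.02 -60.66] [-63.72 -57.52]
```

View pics/t9.png

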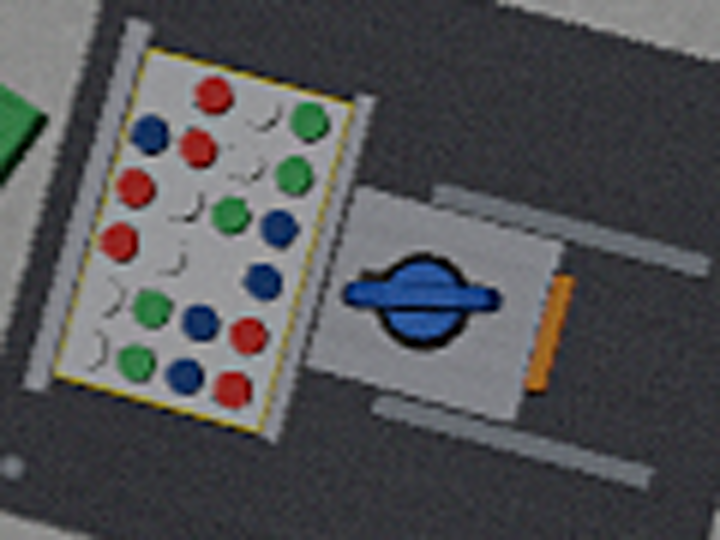

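```bash
python3 tq.py; python3 tq.py
```

```text
t 32.33 tcp [ 453.6 -163.1  183.2] jaw -7.7 Tz [-0.002 -0.007 -0.041 -0.015] mean [-0.031 -0.113 -0.016] F [-0.1  0.4 -0.2] gap 26.0 q7 0.163
t 32.52 tcp [ 453.2 -164.   183.1] jaw -7.78 Tz [ 0.021 -0.053 -0.004  0.07 ] mean [-0.031 -0.079  0.008] F [0.3 0.2 0.4] gap 26.0 q7 0.164
```

The torque sensor reads about zero when free, so the final 0.30–0.31 N m is credible. The tab hasn't moved since it was pushed home (-60.6 then, -60.7 now). I'm handing in.

```bash
python3 -c "
from bench import ctrl
print(ctrl.finish_job())"
```

```text
the job is handed in; nothing more can be done
None
```

The rack is clamped against the fixed fence, the knob is snug at about 0.30–0.31 N m, and the job is handed in at about 32.5 s. No verdict was reported.

- **Push:** I pushed the bar about 17 mm by the orange tab. The rack went home and stopped moving while the push force built from about 3.5 to about 10 N.
- **Knob:** I opened the fingers to 26 mm, gripped the wings and turned them about 1.65 rad clockwise. It began to bite at about 1.2 rad.
- **Last checks:** The free torque reading was about zero. The final top view shows the rack touching the fence, the bar touching the rack and the tab unmoved. The arm is clear of everything.

Three things failed or disagreed:
- **Fingertip height:** The fingertips really stood about 30 mm higher than the reported pose implied, so my first push passed over the tab without touching it. I corrected this from the depth image.
- **Knob angle:** The wings turned about 1.56 rad by camera against 1.65 rad by the jaws. If the camera is right, the knob may be at about 0.26 N m rather than 0.31, still below the 0.4 limit.
- **Bystanders:** I didn't re-measure the bottle, jar and tray. No contact forces suggested they were touched.

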